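# Turn the swatch leaf and weigh it down

## Task

Lift the flat wax tin off the stiff top leaf of the ring binder and set it down on the bare table, turn that leaf over across the rings until it lies flat on the right-hand side with its other face up, then lay the tin flat on the middle of the face now showing. Keep the tin level throughout and leave the candles and the card box where they stand.

Things in the scene. Friction and masses are not known exactly. Their poses are not given: they have to be found in the camera images.
- binder: Open ring binder, immovable. Origin: centre of its underside, on the table; x along the spine away from the robot, towards the middle of the round table, y to its left, z up. Covers and two stacks of lower leaves fill x -80..80, y -115..115 mm up to z = 42 mm, but for the spine (y -20..20 mm) with three steel rings at x = -50, 0, 50 mm: circles of 26 mm radius about the axis y = 0, z = 45 mm (top at 73 mm).
- leaf (a joint): Turn of the binder's top leaf about the rings' axis, rad: 0 = flat on the left-hand stack, 1.57 = upright, 3.14 = flat on the right-hand stack (range 0 to 3.14). No spring; light friction and damping, so that once past upright it falls slowly to that side by itself.
- leaf_hinge (a point): Point on the rings' axis, the axis the leaf turns about, at the middle ring, 45 mm above the binder's underside; turns with the leaf.
- leaf_edge (a point): Middle of the leaf's free edge (with a thin metal strip), half-way through its thickness, 140 mm from the axis; moves with the leaf. With the leaf flat, its outer 25 mm overhang the covers, free underneath for 43 mm down to the table.
- leaf_mid (a point): Middle of the leaf's faces, 84 mm from the axis, half-way through its thickness. The leaf is a stiff board of 60 g, 150 mm along the spine, 4 mm thick, from 17 to 140 mm from the axis; lying flat on either side its faces are 43 and 47 mm above the table. One face has one large veneer panel, the other six small chips.
- tin_mid (a point): Centre (half-way up) of the flat closed wax tin, 59 mm along its own x, 88 mm along its own y, 22 mm high, about 110 g, lid does not open; at the start it lies on the leaf, its long side roughly across the spine, its underside at z = 47 mm. Grasp across the 59 mm. The table is bare to the binder's right, over its x 0..100 mm, out to y = -250 mm; the round edge is near in front.
- tester: Open glass tester candle, round, 67 mm across, 74 mm high, a bystander; origin: centre of its underside. The many other jars, 82 mm high or two high, close behind the binder are fixed.
- card_box: Flat clear card box 65 x 92 x 19 mm, a bystander; origin: centre of its underside.
- candle: Lidded candle jar, round, 69 mm across, 82 mm high, a bystander; origin: centre of its underside.
Not all that is in view belongs to the job. Of the things like the part that bears tin_mid, leave any that is pink; of the rest the larger one is meant.

How it is judged:
On the way, in this order (a step that is already met when the one before it is completed fails the run):
1. the tin stands still, flat on the table, off the binder (height (world z) of tin_mid below 0.018 m and angle between tin_mid's own z axis and vertical below 0.1 rad and contact force between the fingers and tin below 0.1 N), for 0.2 s.
2. the leaf lies flat on the right-hand side, the tin still on the table (value of joint leaf above 3.05 rad and height (world z) of tin_mid below 0.018 m), for 0.2 s.
At the end, for the whole second after the job is handed in: The leaf lies flat on the right-hand side (joint above 3.05 rad) and the tin rests still and flat (within 0.07 rad) on its upper face, its centre within 22 mm of the middle of the face and 53 to 62 mm above the table (value of joint leaf above 3.05 rad and horizontal distance between tin_mid and leaf_mid below 0.022 m and height (world z) of tin_mid between 0.053 and 0.062 m and angle between tin_mid's own z axis and vertical below 0.07 rad and linear speed of tin below 0.02 m/s); the robot touches nothing.
It fails at once if the tin is tipped more than 0.5 rad (angle between tin_mid's own z axis and vertical above 0.5 rad).
It fails at once if a candle or the card box is moved more than 20 mm (distance of any of tester, card_box, candle from where it was at the start of the episode above 0.02 m).
It also fails if it takes over 69 s, if anything falls off the work surface, if the arm or the gripper's body presses on something with over 40 N, if the wrist force passes 120 N, or if a joint passes its speed limit or range.

## Robot

A 6-joint arm with a two-finger parallel gripper is mounted at the origin on a cart in front of the work surface, level with it; the furniture and walls round the work are solid. World frame = base frame: x ahead of the robot, y to its left, z up, the work surface at z = 0. Lengths are in m, angles in rad, forces in N, time in s.
With the tool pointing down it reaches from about 0.375 to 0.9 m from the base axis. Payload 3.1 kg.
Tool frame: the origin (TCP) lies at the very end of the fingers, on their centre line; the grasp point (between the pads) lies 19 mm behind it; z points along the fingers, y is the direction in which the jaws open and shut (so a half turn about z gives the same grasp; the last joint's range is limited). The gripper opens to 85 mm and grips with 20 to 120 N. Pads are 22 mm wide; open, the fingers measure 114 mm over their backs; the gripper's body (76 mm by 85 mm) begins 54 mm behind the grasp point. The pads swing forward as they close: fully open they stand 13 mm farther back than shut.
Start: joints at [1.077, 0.527, 1.433, -0, 1.181, -0.178], TCP at [0.193, 0.594, 0.231] pointing down, gripper open.
Joint ranges: [-3.08, 3.08], [-0.75, 2.2], [0.22, 2.44], [-1.43, 4.57], [0, 2.65], [-2.85, 2.85]. Speed limits (rad/s): [2.79, 2.79, 3.14, 3.14, 3.14, 3.14].

## Interface

Orientations are given as a unit quaternion [x, y, z, w].
In Python, from station import manip gives the robot as it stands. The module is installed in compiled form; this text tells all that it offers.
- The arm moves only by the tool send_rows, never from a script. Its argument "commands" is a list of rows, each an object with "delta_pos": the shift along the world's x, y, z in cm, a list of three; "yaw": the turn about the world's z in rad. A call has 1 to 10 rows; each row shifts and turns the pose as measured when the row begins; what a row does not reach is not made up. A row lasts 1/8 s, in which the tool goes at most 62.5 mm and 10.7 degrees, less where a joint would pass 70% of its speed; a pose out of reach is approached as far as the arm can. A call is refused whole if a number of a shift passes 6.25 or a number of a turn 0.188, either way. A call with a gripper value outside its range is refused whole. "grip" is the closure, from -1 (fully open) to 1 (shut), set as the call begins (left out, the last holds). The fingers move at their own pace and stop on an object; "force" is the grip in N (left out, the last holds). Time passes only in rows, so rows that do not move let the fingers close. It gives the time, the measured TCP pose, the force and the opening at its end, in the units of the state.
- manip.sense(): the state, without advancing time (a new reading comes with each control period).
- manip.snapshot(name): name is "scene" or "side" or "wrist"; returns the picture (400x640x3 uint8, blue, green, red); there is no depth.
- manip.get_calibration(name): a dict with "fx", "fy", "cx", "cy" (pixels), "world_to_cam" (4x4, takes a point from world to camera coordinates); the wrist camera has in their place "mount" (4x4, takes a point from camera to tool coordinates, whose origin is the TCP and whose axes are the flange's). Camera axes: x right, y down, z forward; pixel columns grow to the right and rows downward; lengths in m; the calibration is good to about 2 mm. A picture is of the moment at which its call begins: read the wrist's pose just before it. get_calibration takes no time and is no camera call.
- manip.sign_off(): hands the job in, once; it reports no verdict.
The state is a dict: "t": time; "q": joint angles; "qd": joint speeds; "tau": joint torques, N m; "tcp_pos": TCP position; "tool_rot": TCP orientation; "force": force on the tool from outside, world axes, zero at the start; "ft_torque": the same for the moment, N m; "finger_gap": opening from 0.0 (shut) to 1.0 (fully open).
Only numpy, scipy, OpenCV 4.12 (cv2) and the standard library are available. Lean on these libraries where they do the work, as an engineer would, in place of code of your own. Each camera call takes 0.05 s, during which the arm holds its last target. There are 200 camera calls.

## Working session

There is one attempt and no reset: what is moved stays moved. The work goes in short steps, Python scripts to look and compute and a tool call to move; the robot and the scene stay as the last step left them, time stands still between calls to the robot, and variables do not carry over. Pictures are saved under pics/ and viewed, about 8 in all and at most 12, crops included, and the job is handed in when it is done.

Besides the shell and the picture viewer there is one more tool, called after "Call:" as name(argument=value, ...) on one line, values as JSON. send_rows: Moves the arm, as the interface text tells. Its arguments: {"type":"object","properties":{"commands":{"type":"array","items":{"type":"object","properties":{"delta_pos":{"type":"array","items":{"type":"number"}},"yaw":{"type":"number"}}}},"grip":{"type":"number"},"force":{"type":"number"}},"required":["commands"]}

```bash
mkdir -p pics; cat > h.py <<'E'
import numpy as np, cv2
from station import manip
from scipy.spatial.transform import Rotation as R
def cam(name, st=None):
    c=manip.get_calibration(name)
    K=np.array([[c['fx'],0,c['cx']],[0,c['fy'],c['cy']],[0,0,1]])
    if 'mount' in c:
        st=st or manip.sense(); T=np.eye(4); T[:3,:3]=R.from_quat(st['tool_rot']).as_matrix(); T[:3,3]=st['tcp_pos']
        W=np.linalg.inv(T@np.array(c['mount']))
    else: W=np.array(c['world_to_cam'])
    return K,W
def onplane(KW,uv,z):
    K,W=KW; C=np.linalg.inv(W)
    d=C[:3,:3]@np.linalg.inv(K)@np.array([uv[0],uv[1],1.]); o=C[:3,3]
    return o+d*(z-o[2])/d[2]
def proj(KW,p):
    K,W=KW; c=K@(W[:3,:3]@np.array(p)+W[:3,3]); return c[:2]/c[2]
E
python3 - <<'E'
from h import *
st=manip.sense();print(st)
for n in("scene","side","wrist"):
    cv2.imwrite(f"pics/{n}0.png",manip.snapshot(n)); K,W=cam(n,st); print(n,K[0,0],np.linalg.inv(W).round(3).tolist())
a=cv2.imread("pics/scene0.png")
E
```

```text
{'t': 0.0, 'q': array([ 1.07752251e+00,  5.28452039e-01,  1.43389495e+00,  9.29215797e-06,
        1.18141999e+00, -1.78492065e-01]), 'qd': array([-0.00105275,  0.00112558, -0.00031369,  0.00151943,  0.00194458,
        0.00067422]), 'tau': array([-7.16395698e-04, -4.42348516e+01, -1.78024292e+01, -3.14721992e-04,
        8.45371949e-03,  5.98072077e-06]), 'tcp_pos': array([0.19312543, 0.59365976, 0.23034465]), 'tool_rot': array([ 1.56743522e-01,  9.87638743e-01, -1.02499553e-03, -3.62388259e-04]), 'force': array([0.48269976, 0.1412341 , 1.46726344]), 'ft_torque': array([ 0.05605206,  0.0542536 , -0.00392438]), 'finger_gap': 0.9977046299906155}
scene 474.3754208389071 [[0.498, -0.581, 0.644, -0.2], [-0.867, -0.341, 0.363, -0.701], [0.009, -0.739, -0.674, 0.917], [0.0, 0.0, 0.0, 1.0]]
side 505.70315529997106 [[0.985, -0.103, 0.136, 0.418], [-0.17, -0.548, 0.819, -1.508], [-0.009, -0.83, -0.557, 0.906], [0.0, 0.0, 0.0, 1.0]]
wrist 310.9073853702663 [[0.308, 0.913, 0.268, 0.125], [0.951, -0.295, -0.089, 0.616], [-0.002, 0.282, -0.959, 0.373], [0.0, 0.0, 0.0, 1.0]]
```

View pics/scene0.png

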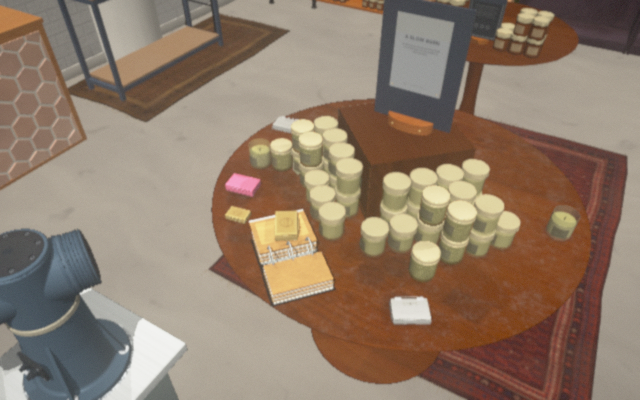

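View pics/side0.png

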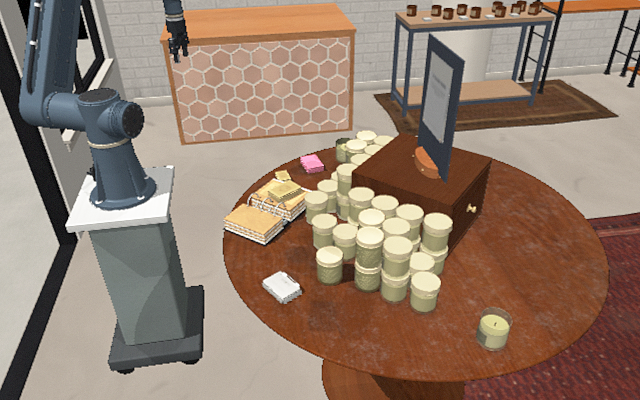

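The scene picture shows three tin-like things: pink (243,185), small gold (238,214) and larger gold on the leaf (287,225). The last one fits, since it is not pink, is the larger and lies on the leaf. I'll confirm it in an enlarged crop.

```bash
python3 - <<'E'
from h import *
a=cv2.imread("pics/scene0.png")[165:325,205:365]
b=cv2.imread("pics/side0.png")[150:310,210:370]
cv2.imwrite("pics/crop0.png",np.hstack([cv2.resize(a,(560,560),interpolation=cv2.INTER_CUBIC)]))
KW=cam("scene")
for uv,z in [((287,225),.069),((238,214),.02),((243,185),.02),((298,277),.043),((331,220),.08),((410,310),.019)]: print(uv,onplane(KW,uv,z).round(3))
E
```

```text
(287, 225) [ 0.513 -0.193  0.069]
(238, 214) [ 0.522 -0.022  0.02 ]
(243, 185) [0.631 0.042 0.02 ]
(298, 277) [ 0.4   -0.296  0.043]
(331, 220) [ 0.576 -0.286  0.08 ]
(410, 310) [ 0.464 -0.557  0.019]
```

View pics/crop0.png

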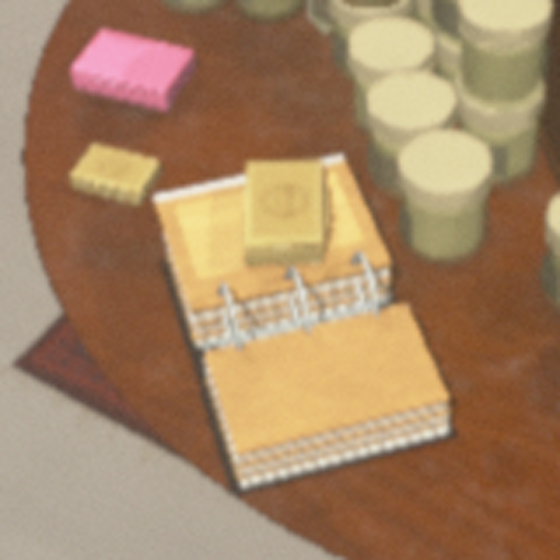

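The crop confirms it: the larger gold tin is at about crop (287,205) on the leaf, with the metal strip along the leaf's far edge. The small gold tin is at (115,175) and the pink one at (130,68). Next I'll fit the binder pose from its corners.

```bash
python3 - <<'E'
from h import *
from scipy.optimize import least_squares
KW=cam("scene")
P=np.array([(-75,140,47),(75,140,47),(-50,0,73),(0,0,73),(50,0,73),(80,-115,42),(-80,-115,42),(80,-115,0),(-80,-115,0)])/1e3
U=np.array([(155,198),(342,158),(224,287),(293,271),(362,257),(450,402),(238,450),(453,435),(241,488)])/3.5+[205,165]
f=lambda s,z: None
def w(s,P):
    c,n=np.cos(s[2]),np.sin(s[2]); return np.c_[s[0]+c*P[:,0]-n*P[:,1],s[1]+n*P[:,0]+c*P[:,1],P[:,2]]
r=least_squares(lambda s:(np.array([proj(KW,p) for p in w(s,P)])-U).ravel(),[.45,-.25,-.7],loss='soft_l1')
print(r.x.round(4)); print(r.fun.reshape(-1,2).round(1).tolist())
Tc=np.array([(247,160),(323,162),(325,243),(245,240)])/3.5+[205,165]
T=np.array([onplane(KW,u,.069) for u in Tc]);print(T.round(3),T.mean(0)); 
print("sides",np.linalg.norm(T-np.roll(T,-1,0),axis=1).round(3))
for n,p in dict(edge=(0,.14,.045),mid=(0,.084,.045),rmid=(0,-.084,.045),park=(.05,-.19,0),parkfar=(.05,-.22,0),redge=(0,-.14,.045)).items(): 
  q=w(r.x,np.array([p]))[0]; print(n,q.round(3),np.hypot(*q[:2]).round(3))
b=w(r.x,np.array([[0,0,0]]))[0]; c,n=np.cos(r.x[2]),np.sin(r.x[2])
d=T.mean(0)-b; print("tin in binder",c*d[0]+n*d[1],-n*d[0]+c*d[1])
E
```

```text
[ 0.4602 -0.2343 -0.7316]
[[-0.7, -2.2], [0.1, -2.2], [0.4, 0.4], [0.6, 0.4], [0.4, -0.1], [1.7, -1.9], [-3.8, 1.1], [0.4, -0.2], [-3.5, 1.3]]
[[ 0.543 -0.137  0.069]
 [ 0.571 -0.188  0.069]
 [ 0.499 -0.235  0.069]
 [ 0.472 -0.184  0.069]] [ 0.52112949 -0.18587327  0.069     ]
sides [0.057 0.086 0.058 0.085]
edge [ 0.554 -0.13   0.045] 0.569
mid [ 0.516 -0.172  0.045] 0.544
rmid [ 0.404 -0.297  0.045] 0.501
park [ 0.371 -0.409  0.   ] 0.552
parkfar [ 0.35  -0.431  0.   ] 0.556
redge [ 0.367 -0.338  0.045] 0.499
tin in binder 0.012947057530903493 0.0767310721891909
```

Call:
send_rows(commands=[{"delta_pos": [2.4,-5.6,0],"yaw": -0.17},{"delta_pos": [2.4,-5.6,0],"yaw": -0.17},{"delta_pos": [2.4,-5.6,0],"yaw": -0.17},{"delta_pos": [2.4,-5.6,0],"yaw": -0.17},{"delta_pos": [2.4,-5.6,0],"yaw": -0.17},{"delta_pos": [2.4,-5.6,0],"yaw": -0.17},{"delta_pos": [2.4,-5.6,0],"yaw": -0.17},{"delta_pos": [2.4,-5.6,0],"yaw": -0.17}], grip=-1, force=40)

```text
t: 1.15
tcp_pos: [0.3878, 0.1374, 0.2296]
tool_rot: [0.754, 0.656, 0.001, 0.002]
force: [0.5, 0.5, 0.4]
finger_gap: 1.003
```

Call:
send_rows(commands=[{"delta_pos": [2.2,-5.4,0],"yaw": -0.15},{"delta_pos": [2.2,-5.4,0],"yaw": -0.15},{"delta_pos": [2.2,-5.4,0],"yaw": -0.15},{"delta_pos": [2.2,-5.4,-0.5],"yaw": -0.15},{"delta_pos": [2.2,-5.4,-0.5],"yaw": -0.15},{"delta_pos": [2.2,-5.4,-0.5],"yaw": -0.15},{"delta_pos": [0,0,0],"yaw": 0}])

```text
t: 2.02
tcp_pos: [0.5245, -0.2032, 0.2139]
tool_rot: [0.97, 0.244, 0.002, 0.004]
force: [-0.5, 0.4, -0.6]
finger_gap: 1.001
```

```bash
python3 - <<'E'
from h import *
st=manip.sense();print(st['tcp_pos'],st['tool_rot'],st['q'])
im=manip.snapshot("wrist");cv2.imwrite("pics/w1.png",im)
KW=cam("wrist",st)
print(proj(KW,(.521,-.186,.069)),proj(KW,st['tcp_pos']))
E
```

```text
[ 0.52447309 -0.20322977  0.21393116] [0.96980139 0.2438571  0.0023089  0.00369309] [-0.56740224  0.46181836  1.61613134 -0.0019727   1.05510358  0.51167272]
[300.7146592  181.13099807] [319.37331203 255.24733214]
```

View pics/w1.png

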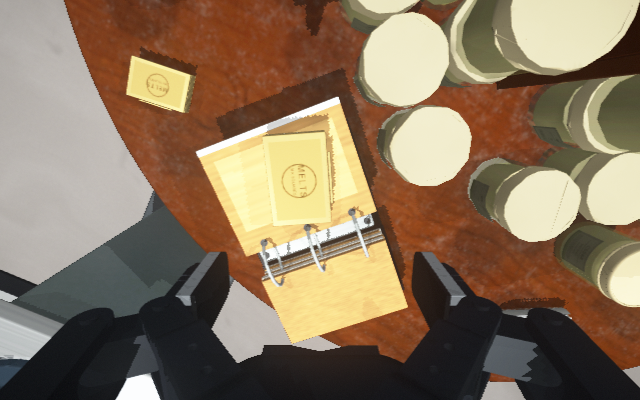

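The wrist view shows the tin's top face with corners (263,138), (325,131), (331,218), (270,225). The strip corners are (197,152) and (338,98), and the right stack corners are (407,307) and (292,342).

```bash
cat >> h.py <<'E'
B0=np.array([.4602,-.2343,-.7316])
def w(s,P):
    P=np.atleast_2d(P).astype(float); c,n=np.cos(s[2]),np.sin(s[2]); return np.c_[s[0]+c*P[:,0]-n*P[:,1],s[1]+n*P[:,0]+c*P[:,1],P[:,2]]
E
python3 - <<'E'
from h import *
from scipy.optimize import least_squares
KW=cam("wrist")
P=np.array([(-75,140,47),(75,140,47),(-50,0,73),(0,0,73),(50,0,73),(80,-115,42),(-80,-115,42)])/1e3
U=np.array([(197,152),(338,98),(264,243),(308,229),(351,212),(407,307),(292,342)])
r=least_squares(lambda s:(np.array([proj(KW,p) for p in w(s,P)])-U).ravel(),B0,loss='soft_l1')
print(r.x.round(4)); print(r.fun.reshape(-1,2).round(1).tolist())
T=np.array([onplane(KW,u,.069) for u in [(263,138),(325,131),(331,218),(270,225)]])
print(T.round(3),T.mean(0),np.linalg.norm(T-np.roll(T,-1,0),axis=1).round(3))
d=T[1]-T[0]+T[2]-T[3]; print("short dir ang",np.arctan2(d[1],d[0])); m=R.from_quat(manip.sense()['tool_rot']).as_matrix();print("tool y ang",np.arctan2(m[1,1],m[0,1]))
for uv in [(427,147),(403,58)]:
  d=onplane(KW,uv,.082)[:2]-r.x[:2]; c,n=np.cos(r.x[2]),np.sin(r.x[2]); print("jar in binder",c*d[0]+n*d[1],-n*d[0]+c*d[1])
for n,p in dict(mid=(0,.084,.045),rmid=(0,-.084,.045),park=(.05,-.2,0),start=(-.02,.165,0),cross=(-.02,-.05,0)).items(): print(n,w(r.x,p).round(4))
E
```

```text
[ 0.4594 -0.2254 -0.7511]
[[-5.0, -11.9], [-0.1, -9.4], [-0.3, 24.3], [2.3, 23.9], [7.2, 26.1], [0.4, -1.2], [-12.3, 0.3]]
[[ 0.539 -0.135  0.069]
 [ 0.571 -0.181  0.069]
 [ 0.5   -0.226  0.069]
 [ 0.465 -0.177  0.069]] [ 0.51887007 -0.17981848  0.069     ] [0.057 0.084 0.061 0.085]
short dir ang -0.9599569972722996
tool y ang -1.0760097172798104
jar in binder 0.13200209325331977 0.06776502129314309
jar in binder 0.12972086841389505 0.1442958661534432
mid [[ 0.5167 -0.164   0.045 ]]
rmid [[ 0.4021 -0.2868  0.045 ]]
park [[ 0.3595 -0.4057  0.    ]]
start [[ 0.5574 -0.0911  0.    ]]
cross [[ 0.4107 -0.2483  0.    ]]
```

```bash
python3 - <<'E'
from h import *
from scipy.optimize import least_squares
KW=cam("wrist")
P=np.array([(-75,140,47),(75,140,47),(75,17,47),(-75,17,47),(80,-115,42),(-80,-115,42)])/1e3
U=np.array([(197,152),(338,98),(376,211),(247,255),(407,307),(292,342)])
r=least_squares(lambda s:(np.array([proj(KW,p) for p in w(s,P)])-U).ravel(),B0,loss='soft_l1')
print(r.x.round(4)); print(r.fun.reshape(-1,2).round(1).tolist())
print(np.array([proj(KW,p) for p in w(B0,P)]).round(0).tolist())
for n,p in dict(mid=(0,.084,.045),rmid=(0,-.084,.045),park=(.05,-.2,0),start=(-.02,.165,0),cross=(-.02,-.05,0)).items(): print(n,w(r.x,p).round(4))
E
```

```text
[ 0.4562 -0.2339 -0.715 ]
[[-1.6, -0.5], [0.1, -2.7], [1.5, -0.1], [-0.1, 1.9], [7.8, 0.8], [-3.2, 5.8]]
[[199.0, 146.0], [343.0, 92.0], [380.0, 209.0], [249.0, 253.0], [416.0, 307.0], [289.0, 345.0]]
mid [[ 0.5113 -0.1704  0.045 ]]
rmid [[ 0.4012 -0.2973  0.045 ]]
park [[ 0.3629 -0.4177  0.    ]]
start [[ 0.5493 -0.0962  0.    ]]
cross [[ 0.4083 -0.2585  0.    ]]
```

Call:
send_rows(commands=[{"delta_pos": [-0.45,2.1,-2],"yaw": 0.1},{"delta_pos": [0,0,-4],"yaw": 0},{"delta_pos": [0,0,-4],"yaw": 0},{"delta_pos": [0,0,-3],"yaw": 0},{"delta_pos": [0,0,0],"yaw": 0}])

```text
t: 2.7
tcp_pos: [0.5149, -0.1717, 0.082]
tool_rot: [0.954, 0.299, 0.001, 0.0]
force: [-0.2, 0.5, 0.9]
finger_gap: 1.003
```

```bash
python3 - <<'E'
from h import *
st=manip.sense();m=R.from_quat(st['tool_rot']).as_matrix();print(st['tcp_pos'],"tool y ang",np.arctan2(m[1,1],m[0,1]),m[:,2])
im=manip.snapshot("wrist");cv2.imwrite("pics/w2.png",im)
E
```

```text
[ 0.51491644 -0.1717018   0.08202416] tool y ang -0.963694564344576 [ 1.72512834e-03 -3.62967670e-04 -9.99998446e-01]
```

View pics/w2.png

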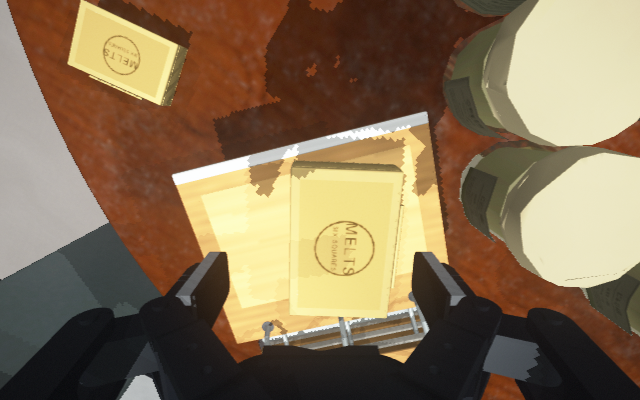

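```bash
python3 - <<'E'
from h import *
KW=cam("wrist")
T=np.array([onplane(KW,u,.069) for u in [(291,168),(404,175),(388,318),(289,312)]])
d=T[1]-T[0]+T[2]-T[3]
print(T.round(3),T.mean(0),np.linalg.norm(T-np.roll(T,-1,0),axis=1).round(3),np.arctan2(d[1],d[0]))
S=np.array([onplane(KW,u,.047) for u in [(172,177),(429,113)]]);d=S[1]-S[0];print(S,np.linalg.norm(d),np.arctan2(d[1],d[0]))
E
```

```text
[[ 0.542 -0.136  0.069]
 [ 0.572 -0.186  0.069]
 [ 0.5   -0.233  0.069]
 [ 0.47  -0.183  0.069]] [ 0.52081017 -0.18448495  0.069     ] [0.058 0.086 0.059 0.086] -1.0308801409217214
[[ 0.49315295 -0.08272824  0.047     ]
 [ 0.60699222 -0.18293867  0.047     ]] 0.1516624879542582 -0.7218125857793063
```

Call:
send_rows(commands=[{"delta_pos": [0.6,-1.2,0],"yaw": -0.067},{"delta_pos": [0,0,0],"yaw": 0},{"delta_pos": [0,0,-2],"yaw": 0},{"delta_pos": [0,0,-1],"yaw": 0},{"delta_pos": [0,0,0],"yaw": 0}])

```text
t: 3.38
tcp_pos: [0.5241, -0.1829, 0.0594]
tool_rot: [0.963, 0.269, 0.005, 0.005]
force: [-0.7, 0.5, -0.3]
finger_gap: 1.0
```

Call:
send_rows(commands=[{"delta_pos": [-0.2,-0.1,-0.5],"yaw": 0},{"delta_pos": [0,0,-0.3],"yaw": 0},{"delta_pos": [0,0,0],"yaw": 0}])

```text
t: 3.75
tcp_pos: [0.5225, -0.184, 0.0522]
tool_rot: [0.963, 0.27, 0.006, 0.005]
force: [-0.1, -0.3, 0.9]
finger_gap: 0.997
```

Call:
send_rows(commands=[{"delta_pos": [0,0,-0.15],"yaw": 0},{"delta_pos": [0,0,0],"yaw": 0},{"delta_pos": [0,0,0],"yaw": 0},{"delta_pos": [0,0,0],"yaw": 0},{"delta_pos": [0,0,0],"yaw": 0},{"delta_pos": [0,0,0],"yaw": 0}], grip=1, force=40)

```text
t: 4.5
tcp_pos: [0.5224, -0.1839, 0.0511]
tool_rot: [0.963, 0.27, 0.005, 0.005]
force: [-0.8, 0.7, -0.0]
finger_gap: 0.677
```

Call:
send_rows(commands=[{"delta_pos": [0,0,0.5],"yaw": 0},{"delta_pos": [0,0,1.5],"yaw": 0},{"delta_pos": [0,0,2],"yaw": 0},{"delta_pos": [0,0,2],"yaw": 0},{"delta_pos": [0,0,2],"yaw": 0},{"delta_pos": [0,0,0],"yaw": 0}])

```text
t: 5.25
tcp_pos: [0.5226, -0.1841, 0.1368]
tool_rot: [0.963, 0.27, 0.006, 0.006]
force: [0.6, -0.3, -1.6]
finger_gap: 0.677
```

Call:
send_rows(commands=[{"delta_pos": [-1.6,-2.4,0],"yaw": 0.03},{"delta_pos": [-1.6,-2.4,0],"yaw": 0.03},{"delta_pos": [-1.6,-2.4,0],"yaw": 0.03},{"delta_pos": [-1.6,-2.4,0],"yaw": 0.03},{"delta_pos": [-1.6,-2.4,0],"yaw": 0.03},{"delta_pos": [-1.6,-2.4,0],"yaw": 0.03},{"delta_pos": [-1.6,-2.4,0],"yaw": 0.03},{"delta_pos": [-1.6,-2.4,0],"yaw": 0.03},{"delta_pos": [-1.6,-2.4,0],"yaw": 0.03},{"delta_pos": [0,0,0],"yaw": 0.0}])

```text
t: 6.5
tcp_pos: [0.3712, -0.4031, 0.1329]
tool_rot: [0.916, 0.402, 0.006, 0.002]
force: [0.2, 0.0, -1.0]
finger_gap: 0.677
```

```bash
python3 - <<'E'
from h import *
st=manip.sense();m=R.from_quat(st['tool_rot']).as_matrix();print(st['tcp_pos'],"tool y ang",np.arctan2(m[1,1],m[0,1]),st['finger_gap'])
im=manip.snapshot("wrist");im2=manip.snapshot("scene")[165:365,205:405]
cv2.imwrite("pics/w3.png",np.hstack([cv2.resize(im,(480,300)),cv2.resize(im2,(300,300))]))
E
```

```text
[ 0.37116517 -0.40311409  0.13294595] tool y ang -0.7442865658176304 0.6773350642606779
```

View pics/w3.png

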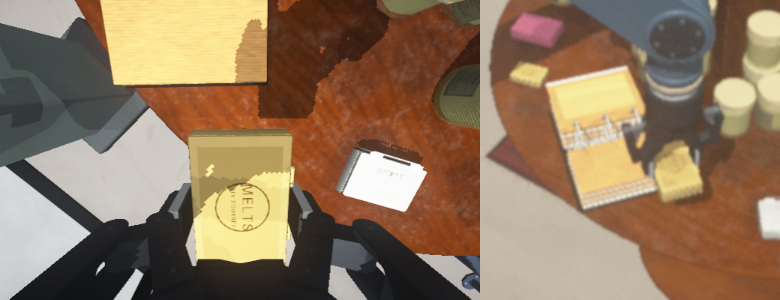

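```bash
python3 - <<'E'
from h import *
KW=cam("scene"); B=np.array([.458,-.236,-.722]); im=cv2.imread("pics/scene0.png")
for X in (.0,.02,.04,.06,.08,.1):
  print(X,[ (lambda u: im[int(u[1]),int(u[0])].tolist())(proj(KW,w(B,(X,Y,0))[0])) for Y in (-.15,-.18,-.21,-.23,-.25,-.27,-.29)])
E
```

```text
0.0 [[54, 84, 130], [51, 83, 137], [48, 73, 117], [49, 80, 131], [51, 85, 137], [55, 84, 136], [118, 133, 152]]
0.02 [[47, 83, 136], [49, 80, 133], [62, 90, 140], [50, 75, 122], [46, 81, 136], [48, 83, 136], [50, 85, 134]]
0.04 [[45, 80, 131], [50, 85, 139], [58, 85, 134], [50, 83, 135], [49, 80, 134], [48, 81, 135], [47, 83, 136]]
0.06 [[52, 81, 133], [54, 84, 131], [46, 83, 135], [50, 77, 125], [57, 85, 131], [45, 82, 134], [45, 80, 131]]
0.08 [[47, 82, 135], [43, 78, 128], [47, 79, 129], [46, 78, 134], [51, 84, 134], [46, 78, 128], [46, 83, 137]]
0.1 [[42, 73, 126], [57, 85, 140], [43, 73, 128], [41, 80, 138], [46, 80, 134], [40, 74, 128], [45, 75, 124]]
```

Call:
send_rows(commands=[{"delta_pos": [-0.5,-1.6,0],"yaw": 0.02},{"delta_pos": [0,0,-3],"yaw": 0},{"delta_pos": [0,0,-3],"yaw": 0},{"delta_pos": [0,0,-2.5],"yaw": 0},{"delta_pos": [0,0,-1.5],"yaw": 0},{"delta_pos": [0,0,-0.5],"yaw": 0},{"delta_pos": [0,0,0],"yaw": 0}])

```text
t: 7.48
tcp_pos: [0.3706, -0.4105, 0.0253]
tool_rot: [0.91, 0.415, 0.007, -0.001]
force: [0.3, -0.3, -1.5]
finger_gap: 0.673
```

Call:
send_rows(commands=[{"delta_pos": [-0.5,-1.1,0],"yaw": 0},{"delta_pos": [-0.3,-0.4,0],"yaw": 0},{"delta_pos": [0,0,-1],"yaw": 0},{"delta_pos": [0,0,-0.5],"yaw": 0},{"delta_pos": [0,0,-0.3],"yaw": 0},{"delta_pos": [0,0,0],"yaw": 0}])

```text
t: 8.22
tcp_pos: [0.3626, -0.4282, 0.0081]
tool_rot: [0.91, 0.415, 0.007, 0.002]
force: [0.1, 0.6, -0.9]
finger_gap: 0.675
```

Call:
send_rows(commands=[{"delta_pos": [0,0,-0.3],"yaw": 0},{"delta_pos": [0,0,-0.1],"yaw": 0},{"delta_pos": [0,0,0],"yaw": 0}])

```text
t: 8.6
tcp_pos: [0.3627, -0.428, 0.0043]
tool_rot: [0.91, 0.415, 0.007, 0.002]
force: [-0.6, -0.1, -0.8]
finger_gap: 0.677
```

Call:
send_rows(commands=[{"delta_pos": [0,0,-0.06],"yaw": 0},{"delta_pos": [0,0,0],"yaw": 0}])

```text
t: 8.85
tcp_pos: [0.3628, -0.4281, 0.0043]
tool_rot: [0.91, 0.415, 0.007, 0.002]
force: [-0.3, -0.4, -0.4]
finger_gap: 0.677
```

Call:
send_rows(commands=[{"delta_pos": [0,0,0],"yaw": 0},{"delta_pos": [0,0,0],"yaw": 0},{"delta_pos": [0,0,0],"yaw": 0},{"delta_pos": [0,0,0],"yaw": 0},{"delta_pos": [0,0,0],"yaw": 0}], grip=-1)

```text
t: 9.48
tcp_pos: [0.3631, -0.4286, 0.0041]
tool_rot: [0.91, 0.415, 0.007, 0.002]
force: [-0.3, -0.8, -0.3]
finger_gap: 1.0
```

Call:
send_rows(commands=[{"delta_pos": [0,0,2],"yaw": 0},{"delta_pos": [0,0,4],"yaw": 0},{"delta_pos": [0,0,5],"yaw": 0},{"delta_pos": [0,0,5],"yaw": 0},{"delta_pos": [0,0,2],"yaw": 0},{"delta_pos": [0,0,0],"yaw": 0}])

```text
t: 10.22
tcp_pos: [0.3622, -0.4272, 0.1886]
tool_rot: [0.91, 0.415, 0.007, 0.001]
force: [0.4, -0.9, -1.3]
finger_gap: 1.002
```

```bash
python3 - <<'E'
from h import *
st=manip.sense();print(st['tcp_pos'],st['force'])
im=manip.snapshot("wrist");cv2.imwrite("pics/w4.png",im)
E
```

```text
[ 0.36223603 -0.42722385  0.18863896] [ 0.4076326  -0.94959728 -1.34509289]
```

View pics/w4.png

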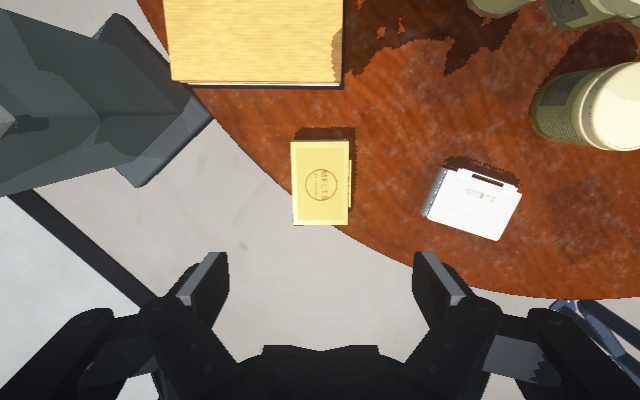

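The tin lies flat on the table at about (320,183), with only its near-left corner past the round edge, which runs through (215,115) and (335,228). Its centre is well supported.

```bash
python3 - <<'E'
from h import *
KW=cam("wrist"); B=np.array([.458,-.236,-.722])
T=np.array([onplane(KW,u,.022) for u in [(290,141),(349,140),(350,225),(292,225)]])
print(T.round(3),T.mean(0).round(4),np.linalg.norm(T-np.roll(T,-1,0),axis=1).round(3))
print("edge pts",[onplane(KW,u,0).round(3)[:2] for u in [(215,115),(285,190),(340,235),(415,265)]])
S=[onplane(KW,u,.042)[:2] for u in [(172,80),(342,82)]];print("stack corners",S,w(B,[(-.08,-.115,0),(.08,-.115,0)])[:,:2])
print("push start",w(B,[(-.02,.17,0)]),w(B,[(-.02,.14,0)]),"ybinder",-np.sin(B[2]),np.cos(B[2]))
print(manip.sense()['q'])
E
```

```text
[[ 0.368 -0.376  0.022]
 [ 0.412 -0.414  0.022]
 [ 0.357 -0.483  0.022]
 [ 0.311 -0.442  0.022]] [ 0.362  -0.4288  0.022 ] [0.058 0.089 0.061 0.088]
edge pts [array([ 0.325, -0.307]), array([ 0.325, -0.412]), array([ 0.337, -0.492]), array([ 0.379, -0.58 ])]
stack corners [array([ 0.32847685, -0.27043316]), array([ 0.43919138, -0.36842272])] [[ 0.32195916 -0.26943487]
 [ 0.44203684 -0.37517678]]
push start [[ 0.55534107 -0.09519973  0.        ]] [[ 0.53551447 -0.1177143   0.        ]] ybinder 0.6608869636584431 0.7504854570651743
[-1.07432894  0.49419966  1.64682708  0.0160375   0.998743   -0.36765173]
```

Call:
send_rows(commands=[{"delta_pos": [2.9,4.6,0]},{"delta_pos": [2.9,4.6,0]},{"delta_pos": [2.9,4.6,0]},{"delta_pos": [2.9,4.6,0]},{"delta_pos": [2.9,4.6,0]},{"delta_pos": [2.9,4.6,0]},{"delta_pos": [2,3,0]},{"delta_pos": [0,0,0]},{"delta_pos": [0,0,0]}], grip=1)

```text
validation failed for argument at $.co...
```

Each row needs a yaw value.

Call:
send_rows(commands=[{"delta_pos": [2.9,4.6,0],"yaw": 0},{"delta_pos": [2.9,4.6,0],"yaw": 0},{"delta_pos": [2.9,4.6,0],"yaw": 0},{"delta_pos": [2.9,4.6,0],"yaw": 0},{"delta_pos": [2.9,4.6,0],"yaw": 0},{"delta_pos": [2.9,4.6,0],"yaw": 0},{"delta_pos": [2,3,0],"yaw": 0},{"delta_pos": [0,0,0],"yaw": 0},{"delta_pos": [0,0,0],"yaw": 0}], grip=1)

```text
t: 11.4
tcp_pos: [0.553, -0.1086, 0.1716]
tool_rot: [0.911, 0.413, -0.001, -0.01]
force: [-1.4, -0.5, -0.4]
finger_gap: -0.001
```

Call:
send_rows(commands=[{"delta_pos": [1.6,1.3,0],"yaw": 0},{"delta_pos": [0.2,0.2,0],"yaw": 0},{"delta_pos": [0,0,-4],"yaw": 0},{"delta_pos": [0,0,-4],"yaw": 0},{"delta_pos": [0,0,-3],"yaw": 0},{"delta_pos": [0,0,0],"yaw": 0}])

```text
t: 12.15
tcp_pos: [0.573, -0.0974, 0.0594]
tool_rot: [0.912, 0.41, 0.001, -0.008]
force: [0.1, -0.7, -0.8]
finger_gap: 0.001
```

```bash
python3 - <<'E'
from h import *
st=manip.sense();B=np.array([.458,-.236,-.722]);d=np.array(st['tcp_pos'])[:2]-B[:2];c,n=np.cos(B[2]),np.sin(B[2]);print("binder xy",c*d[0]+n*d[1],-n*d[0]+c*d[1],st['tcp_pos'][2])
cv2.imwrite("pics/w5.png",manip.snapshot("wrist"))
E
```

```text
binder xy -0.0053606013121051815 0.1800208696227748 0.05943781201108514
```

View pics/w5.png

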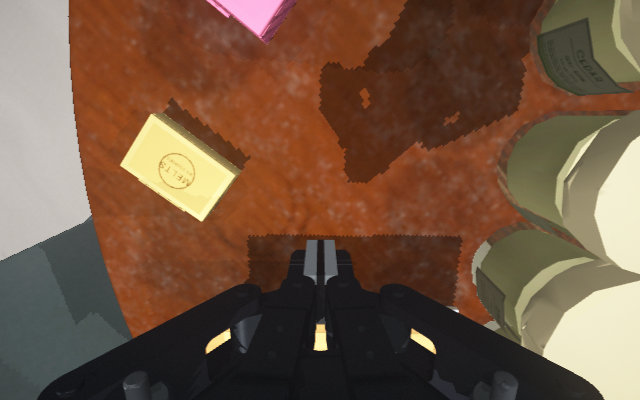

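The closed fingers hang free over the table just outside the leaf's edge. The leaf shows behind them at (320,335), and the small tin at (183,168) is clear.

Call:
send_rows(commands=[{"delta_pos": [0,0,-2.5],"yaw": 0},{"delta_pos": [0,0,-1],"yaw": 0},{"delta_pos": [0,0,-0.2],"yaw": 0},{"delta_pos": [-0.8,-0.9,0],"yaw": 0},{"delta_pos": [-0.4,-0.45,0],"yaw": 0},{"delta_pos": [-0.3,-0.35,0],"yaw": 0}])

```text
t: 12.95
tcp_pos: [0.5635, -0.1185, 0.0303]
tool_rot: [0.912, 0.41, 0.006, -0.002]
force: [0.0, 0.5, -0.4]
finger_gap: 0.0
```

Call:
send_rows(commands=[{"delta_pos": [-0.2,-0.2,-0.6],"yaw": 0},{"delta_pos": [-0.3,-0.3,-0.2],"yaw": 0},{"delta_pos": [-0.3,-0.3,0],"yaw": 0},{"delta_pos": [-0.3,-0.3,0],"yaw": 0}])

```text
t: 13.45
tcp_pos: [0.5596, -0.1234, 0.0234]
tool_rot: [0.914, 0.405, 0.016, -0.003]
force: [11.1, 15.9, -0.6]
finger_gap: 0.001
```

Call:
send_rows(commands=[{"delta_pos": [-0.3,-0.3,0.5],"yaw": 0},{"delta_pos": [-0.3,-0.3,0.8],"yaw": 0},{"delta_pos": [-0.3,-0.3,0.8],"yaw": 0},{"delta_pos": [-0.3,-0.3,0.8],"yaw": 0}])

```text
t: 13.95
tcp_pos: [0.5581, -0.1253, 0.0538]
tool_rot: [0.915, 0.401, 0.028, -0.004]
force: [4.7, 6.6, 0.2]
finger_gap: -0.002
```

Call:
send_rows(commands=[{"delta_pos": [-0.4,-0.4,0.8],"yaw": 0},{"delta_pos": [-0.4,-0.4,0.8],"yaw": 0},{"delta_pos": [-0.4,-0.4,0.8],"yaw": 0}])

```text
t: 14.32
tcp_pos: [0.5528, -0.1315, 0.0804]
tool_rot: [0.916, 0.399, 0.035, -0.004]
force: [3.8, 5.6, 2.6]
finger_gap: 0.002
```

Call:
send_rows(commands=[{"delta_pos": [-0.5,-0.55,0.8],"yaw": 0},{"delta_pos": [-0.6,-0.65,0.8],"yaw": 0},{"delta_pos": [-0.7,-0.8,0.7],"yaw": 0},{"delta_pos": [-0.7,-0.8,0.6],"yaw": 0},{"delta_pos": [-0.7,-0.8,0.5],"yaw": 0}])

```text
t: 14.95
tcp_pos: [0.5335, -0.1553, 0.1231]
tool_rot: [0.917, 0.395, 0.052, -0.006]
force: [1.5, 1.4, 1.1]
finger_gap: 0.0
```

```bash
python3 - <<'E'
from h import *
cv2.imwrite("pics/s6.png",np.hstack([cv2.resize(manip.snapshot("side")[130:280,200:360],(426,400)),cv2.resize(manip.snapshot("scene")[165:315,205:345],(373,400))]))
E
```

```text
(no output)
```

View pics/s6.png

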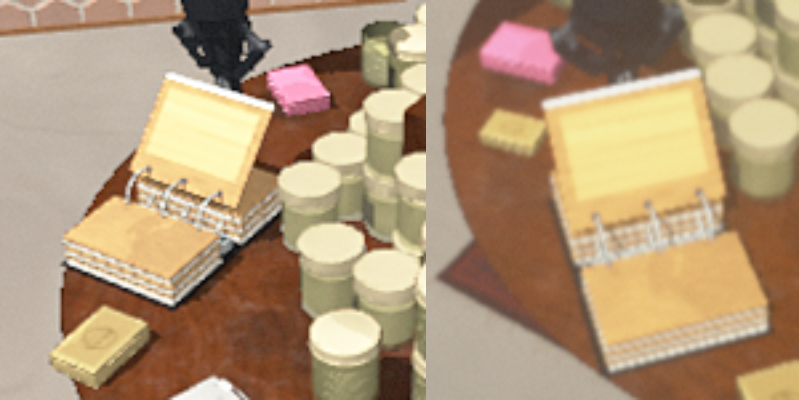

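The leaf is up to about 45–50°, leaning on the fingers, and the tin still stands on the table. Next I push horizontally past upright.

Call:
send_rows(commands=[{"delta_pos": [-0.9,-1.0,0.3],"yaw": 0},{"delta_pos": [-1.1,-1.2,0.3],"yaw": 0},{"delta_pos": [-1.1,-1.2,0.3],"yaw": 0},{"delta_pos": [-1.1,-1.2,0.2],"yaw": 0},{"delta_pos": [-1.1,-1.2,0.2],"yaw": 0},{"delta_pos": [-1.1,-1.2,0],"yaw": 0}])

```text
t: 15.8
tcp_pos: [0.4742, -0.2272, 0.1477]
tool_rot: [0.918, 0.392, 0.062, -0.002]
force: [0.4, -0.5, 4.9]
finger_gap: -0.002
```

Call:
send_rows(commands=[{"delta_pos": [-1.1,-1.2,0],"yaw": 0},{"delta_pos": [-1.1,-1.2,0],"yaw": 0},{"delta_pos": [-1.1,-1.2,0],"yaw": 0},{"delta_pos": [-1.1,-1.2,0],"yaw": 0},{"delta_pos": [0,0,2],"yaw": 0}])

```text
t: 16.42
tcp_pos: [0.4228, -0.2788, 0.1646]
tool_rot: [0.919, 0.391, 0.06, -0.006]
force: [0.0, 0.7, 0.2]
finger_gap: 0.002
```

```bash
python3 - <<'E'
from h import *
cv2.imwrite("pics/s7.png",np.hstack([cv2.resize(manip.snapshot("side")[130:280,200:360],(426,400)),cv2.resize(manip.snapshot("scene")[165:315,205:345],(373,400))]))
E
```

```text
(no output)
```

View pics/s7.png

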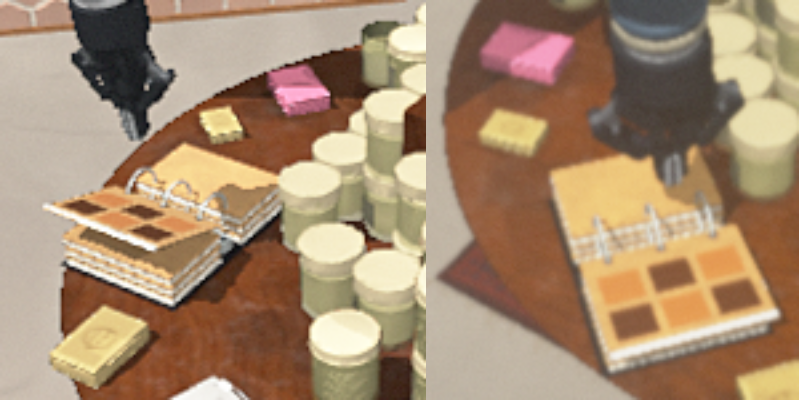

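```bash
python3 - <<'E'
from h import *
st=manip.sense();m=R.from_quat(st['tool_rot']).as_matrix();print(st['tcp_pos']);print(m.round(3)); print("y ang",np.arctan2(m[1,1],m[0,1]))
K,W=cam("wrist",st); print(np.linalg.inv(W)[:3,3])
E
```

```text
[ 0.42482943 -0.27991727  0.16694313]
[[ 0.686  0.719  0.11 ]
 [ 0.718 -0.694  0.052]
 [ 0.114  0.043 -0.993]]
y ang -0.7676263655385163
[ 0.4582803  -0.23622543  0.31661698]
```

Call:
send_rows(commands=[{"delta_pos": [0,0,2],"yaw": 0},{"delta_pos": [0,0,2],"yaw": 0},{"delta_pos": [0,0,0],"yaw": 0},{"delta_pos": [0,0,0],"yaw": 0},{"delta_pos": [0,0,0],"yaw": 0},{"delta_pos": [0,0,0],"yaw": 0},{"delta_pos": [0,0,0],"yaw": 0},{"delta_pos": [0,0,0],"yaw": 0},{"delta_pos": [0,0,0],"yaw": 0}], grip=-1)

```text
t: 17.65
tcp_pos: [0.4224, -0.2782, 0.2026]
tool_rot: [0.918, 0.392, 0.059, -0.007]
force: [0.2, -0.0, 0.6]
finger_gap: 1.003
```

Call:
send_rows(commands=[{"delta_pos": [-1.5,-3.7,0],"yaw": 0.015},{"delta_pos": [-1.5,-3.7,0],"yaw": 0.015},{"delta_pos": [-1.5,-3.7,0],"yaw": 0.015},{"delta_pos": [-1.2,-3,0],"yaw": 0.015},{"delta_pos": [0,0,0],"yaw": 0},{"delta_pos": [0,0,0],"yaw": 0}])

```text
t: 18.4
tcp_pos: [0.3638, -0.4222, 0.2027]
tool_rot: [0.905, 0.421, 0.06, -0.009]
force: [-0.3, 1.4, 0.0]
finger_gap: 1.003
```

```bash
python3 - <<'E'
from h import *
st=manip.sense();m=R.from_quat(st['tool_rot']).as_matrix();print(st['tcp_pos']);print(m.round(3)); print("y ang",np.arctan2(m[1,1],m[0,1]))
cv2.imwrite("pics/w8.png",np.hstack([cv2.resize(manip.snapshot("wrist"),(480,300)),cv2.resize(manip.snapshot("side")[160:280,200:320],(300,300))]))
E
```

```text
[ 0.36375008 -0.42215014  0.20274289]
[[ 0.639  0.763  0.1  ]
 [ 0.761 -0.646  0.066]
 [ 0.115  0.034 -0.993]]
y ang -0.7026421904725357
```

View pics/w8.png

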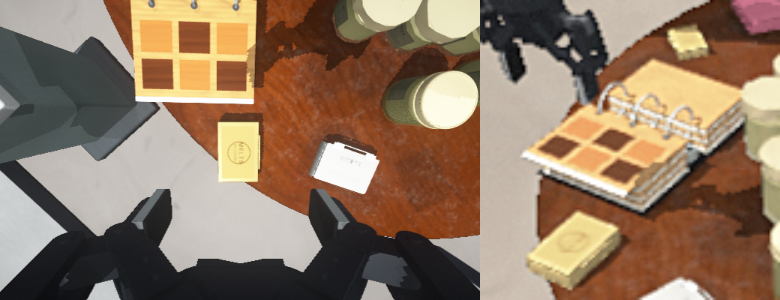

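The leaf lies flat on the right with the six-chip face up. Its strip runs from (135,101) to (254,103), and the tin is at (239,152), undisturbed.

```bash
python3 - <<'E'
from h import *
KW=cam("wrist");s=640/480
T=np.array([onplane(KW,np.array(u)*s,.022) for u in [(218,122),(259,122),(260,181),(220,182)]])
d=T[1]-T[0]+T[2]-T[3]
print(T.mean(0).round(4),np.linalg.norm(T-np.roll(T,-1,0),axis=1).round(3),np.arctan2(d[1],d[0]))
S=np.array([onplane(KW,np.array(u)*s,.047) for u in [(135,102),(254,104)]]);d=S[1]-S[0];a=np.arctan2(d[1],d[0]);m=S.mean(0)
print(S.round(3),np.linalg.norm(d),a,"leaf mid",m[:2]+.056*np.array([-np.sin(a),np.cos(a)]),"nominal",w([.458,-.236,-.722],(0,-.084,0)))
# chip junctions approx centre
print("chip grid centre",onplane(KW,np.array((196,55))*s,.047))
E
```

```text
[ 0.3636 -0.4308  0.022 ] [0.058 0.087 0.059 0.088] -0.6937202046738155
[[ 0.307 -0.291  0.047]
 [ 0.421 -0.39   0.047]] 0.1511224863888172 -0.7160027521572466 leaf mid [ 0.4011013  -0.29860611] nominal [[ 0.4024855  -0.29904078  0.        ]]
chip grid centre [ 0.40420374 -0.29832361  0.047     ]
```

Call:
send_rows(commands=[{"delta_pos": [0,-0.7,-3],"yaw": 0},{"delta_pos": [0,0,-4],"yaw": 0},{"delta_pos": [0,0,-4],"yaw": 0},{"delta_pos": [0,0,-4],"yaw": 0},{"delta_pos": [0,0,0],"yaw": 0}])

```text
t: 19.12
tcp_pos: [0.3676, -0.4246, 0.0517]
tool_rot: [0.903, 0.424, 0.06, -0.007]
force: [-0.1, 0.3, 0.5]
finger_gap: 1.001
```

Call:
send_rows(commands=[{"delta_pos": [-0.5,-0.5,0],"yaw": 0},{"delta_pos": [0,0,0],"yaw": 0},{"delta_pos": [0,0,-2],"yaw": 0},{"delta_pos": [0,0,-1.5],"yaw": 0},{"delta_pos": [0,0,0],"yaw": 0}])

```text
t: 19.75
tcp_pos: [0.3651, -0.4338, 0.023]
tool_rot: [0.903, 0.425, 0.06, 0.0]
force: [-0.7, 1.1, -0.8]
finger_gap: 0.998
```

Call:
send_rows(commands=[{"delta_pos": [-0.1,0.4,0],"yaw": 0},{"delta_pos": [0,0,-1.2],"yaw": 0},{"delta_pos": [0,0,-0.3],"yaw": 0},{"delta_pos": [0,0,0],"yaw": 0}])

```text
t: 20.25
tcp_pos: [0.3645, -0.4303, 0.0084]
tool_rot: [0.903, 0.425, 0.06, 0.001]
force: [-0.1, 0.1, 0.1]
finger_gap: 0.998
```

Call:
send_rows(commands=[{"delta_pos": [0,0.0,-0.2],"yaw": 0},{"delta_pos": [0,0,0],"yaw": 0},{"delta_pos": [0,0,0],"yaw": 0},{"delta_pos": [0,0,0],"yaw": 0},{"delta_pos": [0,0,0],"yaw": 0},{"delta_pos": [0,0,0],"yaw": 0},{"delta_pos": [0,0,0],"yaw": 0}], grip=1, force=40)

```text
t: 21.12
tcp_pos: [0.3645, -0.4303, 0.0066]
tool_rot: [0.903, 0.425, 0.06, 0.001]
force: [-0.0, 0.7, -0.0]
finger_gap: 0.681
```

Call:
send_rows(commands=[{"delta_pos": [0,0,0.5],"yaw": 0},{"delta_pos": [0,0,1.5],"yaw": 0},{"delta_pos": [0,0,2],"yaw": 0},{"delta_pos": [0,0,2],"yaw": 0},{"delta_pos": [0,0,2],"yaw": 0},{"delta_pos": [0,0,2],"yaw": 0},{"delta_pos": [0,0,0],"yaw": 0}])

```text
t: 22.0
tcp_pos: [0.3644, -0.4304, 0.1143]
tool_rot: [0.903, 0.425, 0.06, 0.003]
force: [-0.7, -0.7, -1.1]
finger_gap: 0.676
```

Call:
send_rows(commands=[{"delta_pos": [0.7,2.3,0],"yaw": 0},{"delta_pos": [0.7,2.3,0],"yaw": 0},{"delta_pos": [0.7,2.3,0],"yaw": 0},{"delta_pos": [0.7,2.3,0],"yaw": 0},{"delta_pos": [0.7,2.3,0],"yaw": 0},{"delta_pos": [0,0,0],"yaw": 0},{"delta_pos": [0,0,0],"yaw": 0}])

```text
t: 22.88
tcp_pos: [0.3996, -0.3004, 0.1115]
tool_rot: [0.902, 0.427, 0.059, -0.003]
force: [0.2, -0.7, -1.1]
finger_gap: 0.675
```

Call:
send_rows(commands=[{"delta_pos": [0.2,0.1,-2],"yaw": 0},{"delta_pos": [0,0,-1.5],"yaw": 0},{"delta_pos": [0,0,-1],"yaw": 0},{"delta_pos": [0,0,-0.3],"yaw": 0},{"delta_pos": [0,0,0],"yaw": 0}])

```text
t: 23.5
tcp_pos: [0.4024, -0.3033, 0.0624]
tool_rot: [0.903, 0.426, 0.059, -0.0]
force: [-0.6, -0.3, -1.2]
finger_gap: 0.678
```

Call:
send_rows(commands=[{"delta_pos": [0,0.4,-0.3],"yaw": 0},{"delta_pos": [0,0,-0.3],"yaw": 0},{"delta_pos": [0,0,-0.2],"yaw": 0},{"delta_pos": [0,0,0],"yaw": 0}])

```text
t: 24.0
tcp_pos: [0.4029, -0.2995, 0.0549]
tool_rot: [0.903, 0.426, 0.06, 0.001]
force: [0.5, 0.0, -1.2]
finger_gap: 0.673
```

Call:
send_rows(commands=[{"delta_pos": [0,0,-0.15],"yaw": 0},{"delta_pos": [0,0,0],"yaw": 0}])

```text
t: 24.25
tcp_pos: [0.403, -0.2997, 0.0536]
tool_rot: [0.903, 0.426, 0.06, 0.001]
force: [-0.9, 0.2, -0.3]
finger_gap: 0.677
```

Call:
send_rows(commands=[{"delta_pos": [0,0,0],"yaw": 0},{"delta_pos": [0,0,0],"yaw": 0},{"delta_pos": [0,0,0],"yaw": 0},{"delta_pos": [0,0,0],"yaw": 0},{"delta_pos": [0,0,0],"yaw": 0},{"delta_pos": [0,0,0],"yaw": 0}], grip=-1)

```text
t: 25.0
tcp_pos: [0.4033, -0.3001, 0.0538]
tool_rot: [0.903, 0.426, 0.06, 0.002]
force: [0.8, 0.1, -0.3]
finger_gap: 1.003
```

Call:
send_rows(commands=[{"delta_pos": [0,0,1],"yaw": 0},{"delta_pos": [0,0,3],"yaw": 0},{"delta_pos": [0,0,4],"yaw": 0},{"delta_pos": [0,0,4],"yaw": 0},{"delta_pos": [0,0,2],"yaw": 0},{"delta_pos": [0,0,0],"yaw": 0},{"delta_pos": [0,0,0],"yaw": 0}])

```text
t: 25.88
tcp_pos: [0.4022, -0.2991, 0.2004]
tool_rot: [0.903, 0.426, 0.059, 0.002]
force: [0.1, -0.1, -0.7]
finger_gap: 1.004
```

```bash
python3 - <<'E'
from h import *
print(manip.sense()['tcp_pos'])
cv2.imwrite("pics/w9.png",np.hstack([cv2.resize(manip.snapshot("wrist"),(480,300)),cv2.resize(manip.snapshot("side")[160:280,200:320],(300,300))]))
E
```

```text
[ 0.40219087 -0.29909246  0.20041286]
```

View pics/w9.png

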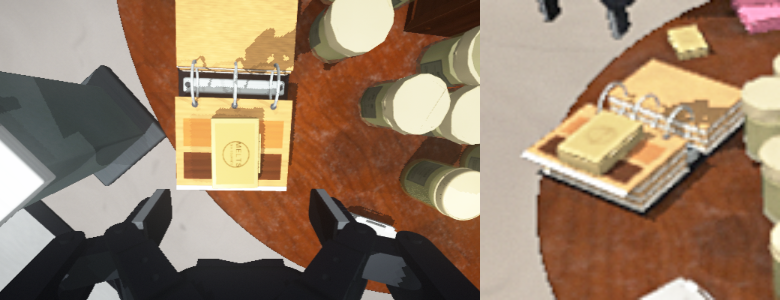

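The tin lies flat and central on the chip face, with its top corners at (211,118), (260,118), (258,186) and (212,186). The leaf is flat and the gripper is clear. I'll do a last numeric check and hand in.

```bash
python3 - <<'E'
from h import *
KW=cam("wrist");s=640/480
T=np.array([onplane(KW,np.array(u)*s,.069) for u in [(211,118),(260,118),(258,186),(212,186)]])
S=np.array([onplane(KW,np.array(u)*s,.047) for u in [(177,188),(286,190)]]);d=S[1]-S[0];a=np.arctan2(d[1],d[0]);m=S.mean(0)[:2]+.056*np.array([-np.sin(a),np.cos(a)])
print(T.mean(0).round(4),np.linalg.norm(T-np.roll(T,-1,0),axis=1).round(3),"mid",m.round(4),np.linalg.norm(d),"off",np.linalg.norm(T.mean(0)[:2]-m))
off=np.linalg.norm(T.mean(0)[:2]-m)
if off<.015: print(manip.sign_off())
E
```

```text
[ 0.4035 -0.2995  0.069 ] [0.058 0.085 0.058 0.084] mid [ 0.4034 -0.2972] 0.14803396844733663 off 0.0022673808507904618
the job is handed in; nothing more can be done
None
```

The job is done and handed in at about 26 s, well under the 69 s limit.

**What I did:** I set the larger gold tin down on the table to the binder's right. I then pushed the leaf's edge strip upward by friction and on past upright, so it fell flat on the right with the six-chip face up. Last, I laid the tin back on the middle of that face.

**Last checks:**
- **Tin position:** its centre measured about 2 mm from the middle of the face (limit 22 mm).
- **Tin size:** its top face measured about 58 x 85 mm when computed at the height of a tin lying flat on the leaf, close to the true 59 x 88 mm.
- **Leaf:** it looked flat in the side and wrist views. I had no reading of its joint angle.
- **Robot:** the gripper was open and about 15 cm clear above the leaf.
- **Other things:** the card box was in place in the view just before the tin was laid back. I saw no sign that anything else had moved, but I did not measure it.

**What disagreed:**
- While parked, the tin's near corner stuck out over the round table edge. My colour check had wrongly taken all of that spot for table top. The tin stayed flat and stable.
- Pushing the leaf tilted the tool by about 0.12 rad, and it could not be turned back. The tilt was mostly about the jaw axis, so I judged that the tin stayed nearly level, by at most about 0.04 rad. I did not measure the tin's angle while it was held.

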